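Clear the painting table: paints and brush to their trays

TASK

Clear up the painting table: stand both green paint pots in the white tray with the green tab, both blue pots in the white tray with the blue tab (whatever the colour of their lids), and lay the brush flat in the black tray. Keep the pots upright and set everything down gently, without dropping it, each thing resting flat on its tray's floor. The ochre pot and the mixing cup are still in use, so leave them where they stand.

Things in the scene. Friction and masses are not known exactly. Their poses are not given: they have to be found in the camera images.
- pot_green_white: closed round paint pot, a plain upright cylinder 46 mm in diameter and 48 mm tall, about 90 g; green paint shows on its side and as a disc on top of its white lid; origin at the centre of its underside, z up
- pot_green_black: closed round paint pot, a plain upright cylinder 46 mm in diameter and 48 mm tall, about 90 g; green paint shows on its side and as a disc on top of its black lid; origin at the centre of its underside, z up
- pot_blue_white: closed round paint pot, a plain upright cylinder 46 mm in diameter and 48 mm tall, about 90 g; blue paint shows on its side and as a disc on top of its white lid; origin at the centre of its underside, z up
- pot_blue_black: closed round paint pot, a plain upright cylinder 46 mm in diameter and 48 mm tall, about 90 g; blue paint shows on its side and as a disc on top of its black lid; origin at the centre of its underside, z up
- pot_ochre: closed round paint pot, a plain upright cylinder 46 mm in diameter and 48 mm tall, about 90 g; ochre yellow paint shows on its side and as a disc on top of its white lid; origin at the centre of its underside, z up; still in use, stays where it stands
- brush: flat paint brush lying on its broad side, 150 mm long (its x, dark bristles to +x), about 60 g; wooden handle 14 mm thick, 18 mm wide at the rear and 24 mm wide from x = -25 to +19 mm (grip it there), brass ferrule 36 mm wide from x = 19 to 41 mm, then bristles 34 mm wide; origin at the middle of its length, on its underside, z up
- mixing_cup: clear open mixing cup with red graduation marks, 90 mm tall, 60 mm in diameter at the foot and 74 mm at the rim, 120 g; origin at the centre of its underside, z up; stays where it stands
- tray_green: white flat open tray fixed to the table, 190 mm long (its y) by 110 mm wide (its x), 14 mm high over all; floor 4 mm thick, walls 4 mm, so inside 182 x 102 mm and 10 mm deep; origin at the centre of its underside, on the table; a green tab, 90 x 28 mm and 11 mm high, sticks out from the middle of its far long side (+x) and shows its colour; room for two pots side by side along its y (for instance at y = -42 and +42 mm)
- tray_blue: white flat open tray fixed to the table, 190 mm long (its y) by 110 mm wide (its x), 14 mm high over all; floor 4 mm thick, walls 4 mm, so inside 182 x 102 mm and 10 mm deep; origin at the centre of its underside, on the table; a blue tab, 90 x 28 mm and 11 mm high, sticks out from the middle of its far long side (+x) and shows its colour; room for two pots side by side along its y (for instance at y = -42 and +42 mm)
- tray_brush: black flat open tray fixed to the table, 190 mm long (its y) by 110 mm wide (its x), 14 mm high over all; floor 4 mm thick, walls 4 mm, so inside 182 x 102 mm and 10 mm deep; origin at the centre of its underside, on the table; thin grey stripes printed across its floor, no tab; for the brush, laid along its y, bristles either way
Things that resemble listed ones, but are neither listed nor needed, are in the scene too. Leave any red look-alike of the pot_blue_black alone.

How it is judged:
By the outcome, as a careful person would: the job done as asked, in the order asked, and still so for the second after the job is handed in, with the robot touching nothing.
It also fails if it takes over 136 s, if anything falls off the work surface, if the arm or the gripper's body presses on something with over 40 N, if the wrist force passes 120 N, or if a joint passes its speed limit or range.

ROBOT

A 7-joint arm with a two-finger parallel gripper is mounted at the origin on the work surface. World frame = base frame: x ahead of the robot, y to its left, z up, the work surface at z = 0. Lengths are in m, angles in rad, forces in N, time in s.
With the tool pointing down it reaches from about 0.4 to 0.85 m from the base axis. Payload 4.4 kg.
Tool frame: the origin (TCP) lies at the very end of the fingers, on their centre line; the grasp point (between the pads) lies 19 mm behind it; y points along the fingers, x is the direction in which the jaws open and shut, and the axes are right-handed (so a half turn about y gives the same grasp; the last joint's range is limited). The gripper opens to 94 mm and grips with 3 to 60 N. Pads are 16 mm wide; open, the fingers measure 119 mm over their backs; the gripper's body (75 mm by 177 mm) begins 78 mm behind the grasp point.
Start: joints at [1.148, 0.628, 0.038, 1.517, -0.027, 0.996, -0.02], TCP at [0.227, -0.609, 0.185] pointing down, gripper open.
Joint ranges: [-3.06, 3.06], [-0.37, 2.12], [-1.25, 1.32], [0.18, 2.47], [-1.1, 4.24], [0.23, 1.98], [-2.94, 2.94]. Speed limits (rad/s): [2.57, 2.57, 3.14, 3.14, 3.14, 3.14, 3.14].

INTERFACE

Orientations are given as a unit quaternion [w, x, y, z].
In Python, from bench import arm gives the robot as it stands.
- The arm moves only by the shell command python3 -m handwheel 'ROWS'. ROWS is text: rows parted by semicolons, each of 7 numbers parted by spaces: the finger opening in mm, from 0 to 94, then the shift along the tool's x, y, z in mm, then the turn, a rotation vector about the tool's x, y, z in degrees. In form: claw dx dy dz rx ry rz; .... A call has 1 to 20 rows; each row is the pose to reach, as a shift and turn from the pose commanded when the call began, along the tool's axes at that moment; what a row does not reach only later rows make up. A row lasts 1/12 s, in which the tool goes at most 41.7 mm and 7.16 degrees, less where a joint would pass 70% of its speed; a pose out of reach is approached as far as the arm can. A call with a gripper value outside its range is refused whole. The fingers move at their own pace and stop on an object; the grip force is fixed at half the most. Time passes only in rows, so rows that repeat a pose let the fingers close. It gives the time, the measured TCP pose, the force and the opening at its end, in the units of the state.
- arm.read_state(): the state, without advancing time (a new reading comes with each control period).
- arm.camera(name): name is "scene" or "top"; returns (picture, depth): 480x640x3 uint8, blue, green, red; 480x640 float32, m along the optical axis (not along the pixel's ray), 0 where there is no reading.
- arm.calibration(name): a dict with "camera_matrix" (3x3 intrinsics, pixels), "k1" (the pictures are not rectified: a ray, as slopes to the right and down, at radius r is drawn at 1 + k1 r^2 times it, then the intrinsics apply), "T" (4x4, takes a point from camera to world coordinates). Camera axes: x right, y down, z forward; pixel columns grow to the right and rows downward; lengths in m; the calibration is good to about 2 mm. A picture is of the moment at which its call begins. calibration takes no time and is no camera call.
- arm.hand_in(): hands the job in, once; it reports no verdict.
Trained networks look in the newest picture that a camera, given by its name, has taken for a name from the list of things; names that differ only in an ending like _2 or _b are one class to them, and where a whole thing is asked for, a point or a joint stands for the part that bears it (a point fixed in the world has none). Each returns a list of dicts, best first, with "score" (0 to 1); they miss things now and then, are a little off and sometimes report something else, mostly with a low value. They report only what shows in the picture. A call takes as long as a camera call. They do not tell look-alikes from the thing itself.
- arm.silhouettes(query, camera): "pixels" (480x640 bool, what is visible of it).
- arm.tip_of(query, camera): "location" ([x, y, z] in m, in the coordinates of the camera as it stood for that picture, good to about 4 mm: a listed point, or the origin of a listed thing).
The state is a dict: "time": time; "joints": joint angles; "qd": joint speeds; "joint_efforts": joint torques, N m; "position": TCP position; "eef_rot": TCP orientation; "ft_force": force on the tool from outside, world axes, zero at the start; "moment": the same for the moment, N m; "opening": finger opening in m.
Only numpy, scipy, OpenCV 4.12 (cv2) and the standard library are available. Lean on these libraries where they do the work, as an engineer would, in place of code of your own. Each camera call takes 0.05 s, during which the arm holds its last target.

## Working session

There is one attempt and no reset: what is moved stays moved. The work goes in short steps, Python scripts to look and compute and a shell command to move; the robot and the scene stay as the last step left them, time stands still between calls to the robot, and variables do not carry over. Pictures are saved under pics/ and viewed, and the job is handed in when it is done.

```bash
ls; mkdir -p pics
python3 - <<'E'
from bench import arm
import cv2
for n in("scene","top"):
    p,d=arm.camera(n); cv2.imwrite(f"pics/{n}0.png",p)
    c=arm.calibration(n); print(n,c)
s=arm.read_state(); print({k:s[k] for k in("time","position","eef_rot","opening","ft_force")})
E
```

```text
pics
scene {'camera_matrix': array([[484.87556389,   0.        , 321.55030757],
       [  0.        , 484.87556389, 236.64816133],
       [  0.        ,   0.        ,   1.        ]]), 'k1': -0.10906709028456067, 'T': array([[-0.88683479,  0.35037626, -0.30126488,  0.7790767 ],
       [ 0.46206703,  0.66640809, -0.58514469,  0.52201346],
       [-0.00425546, -0.65813124, -0.7528912 ,  0.72384939],
       [ 0.        ,  0.        ,  0.        ,  1.        ]])}
top {'camera_matrix': array([[502.55398884,   0.        , 318.43106724],
       [  0.        , 502.55398884, 234.0350228 ],
       [  0.        ,   0.        ,   1.        ]]), 'k1': 0.0007136601085852113, 'T': array([[ 2.49504526e-02, -9.99025389e-01,  3.64108228e-02,
         4.65071113e-01],
       [-9.99687768e-01, -2.49833159e-02, -4.47795582e-04,
        -6.20727299e-03],
       [ 1.35702224e-03, -3.63882814e-02, -9.99336806e-01,
         1.06864594e+00],
       [ 0.00000000e+00,  0.00000000e+00,  0.00000000e+00,
         1.00000000e+00]])}
{'time': 0.1, 'position': array([ 0.2268336 , -0.60848564,  0.18440375]), 'eef_rot': array([ 0.58109848, -0.58047582,  0.40381512, -0.40287185]), 'opening': 0.09387304881418161, 'ft_force': array([ 0.43934766,  0.12939295, -0.98974978])}
```

View pics/top0.png

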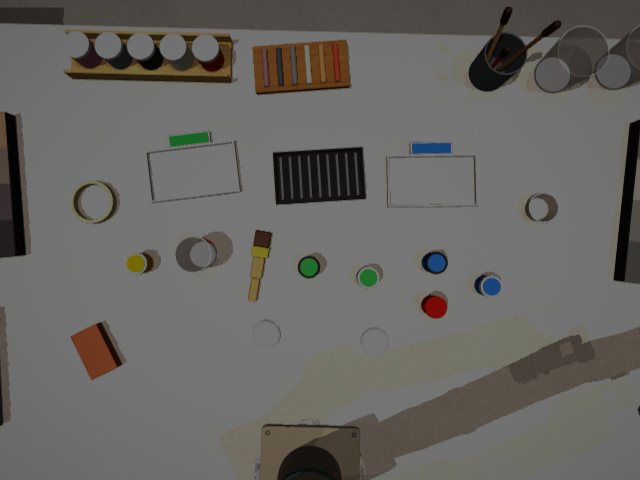

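View pics/scene0.png

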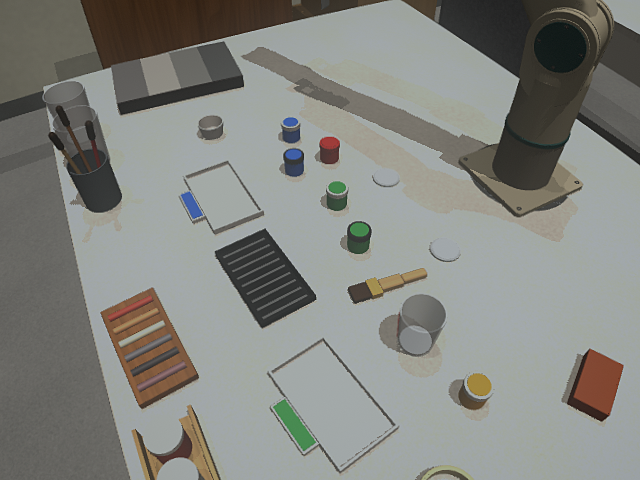

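The top view shows the green-tab tray at (195,172), the black tray at (320,176) and the blue-tab tray at (432,181). The pots are green/black (309,267), green/white (368,278), blue/black (436,263), blue/white (490,286), a red look-alike (435,307) and ochre (138,264). The cup is at (197,254) and the brush at (259,266).

```bash
cat > h.py <<'E'
from bench import arm
import numpy as np, cv2
from scipy.spatial.transform import Rotation as R
def world(n,uv,z):
    """pixels + optical depth -> world"""
    c=arm.calibration(n);K=c["camera_matrix"]
    p=cv2.undistortPoints(np.array(uv,float).reshape(-1,1,2),K,np.array([c["k1"],0,0,0,0.]))[:,0]
    z=np.broadcast_to(np.asarray(z,float),(len(p),))
    P=np.c_[p*z[:,None],z]; return P@c["T"][:3,:3].T+c["T"][:3,3]
def onplane(n,uv,h):
    c=arm.calibration(n); o=c["T"][:3,3]; d=world(n,uv,1.0)-o
    return o+d*((h-o[2])/d[:,2])[:,None]
def cloud(n,mask,d):
    v,u=np.nonzero(mask&(d>0)); return world(n,np.c_[u,v],d[v,u])
def st():
    s=arm.read_state(); q=s["eef_rot"]; M=R.from_quat([q[1],q[2],q[3],q[0]]).as_matrix()
    return s,np.array(s["position"]),M
E
python3 - <<'E'
from h import *
s,p,M=st(); print(s["time"],p,"\n",M.round(4))
for n in("top","scene"):
    pic,d=arm.camera(n)
    T=arm.calibration(n)["T"]
    for q in["pot_green_white","pot_green_black","pot_blue_white","pot_blue_black","pot_ochre","brush","mixing_cup","tray_green","tray_blue","tray_brush"]:
        for r in arm.silhouettes(q,n)[:2]:
            m=r["pixels"]; v,u=np.nonzero(m); c=cloud(n,m,d)
            if len(c)==0: continue
            zt=np.percentile(c[:,2],95); t=c[c[:,2]>zt-.006]
            (cx,cy),_,_=cv2.minAreaRect((t[:,:2]*1000).astype(np.float32))
            print(n,q,round(r["score"],2),"px",int(u.mean()),int(v.mean()),"top",zt.round(3),"rect",round(cx),round(cy), "mean",(t.mean(0)*1000).round())
        if q.startswith("pot") or q in("brush","tray_green"):
          for r in arm.tip_of(q,n)[:2]:
            L=np.array(r["location"]); print("    tip",round(r["score"],2),((T[:3,:3]@L+T[:3,3])*1000).round())
E
```

```text
0.1 [ 0.2268336  -0.60848564  0.18440375] 
 [[ 3.493e-01 -6.000e-04  9.370e-01]
 [-9.370e-01  1.500e-03  3.493e-01]
 [-1.600e-03 -1.000e+00 -0.000e+00]]
top pot_green_white 0.68 px 367 277 top 0.05 rect 416 -109 mean [ 416. -109.   47.]
    tip 0.97 [ 413. -108.    2.]
    tip 0.58 [ 451. -248.   -5.]
top pot_green_black 0.63 px 308 267 top 0.05 rect 434 12 mean [435.  11.  47.]
top pot_green_black 0.43 px 488 285 top 0.05 rect 405 -359 mean [ 405. -358.   47.]
    tip 0.96 [435.  11.  -2.]
    tip 0.57 [ 414. -107.   -2.]
top pot_blue_white 0.72 px 138 263 top 0.05 rect 433 362 mean [433. 362.  47.]
top pot_blue_white 0.67 px 488 286 top 0.05 rect 405 -359 mean [ 404. -359.   47.]
    tip 0.95 [ 408. -364.    3.]
    tip 0.15 [454. 239.  -2.]
top pot_blue_black 0.75 px 433 306 top 0.05 rect 360 -247 mean [ 359. -247.   47.]
top pot_blue_black 0.59 px 434 262 top 0.05 rect 449 -247 mean [ 450. -247.   47.]
    tip 0.75 [ 364. -249.    0.]
    tip 0.67 [ 451. -250.   -3.]
top pot_ochre 0.79 px 138 263 top 0.05 rect 433 363 mean [433. 362.  47.]
    tip 0.6 [435. 365.  -2.]
top brush 0
[... 1190 characters left out ...]
.049 rect 437 364 mean [438. 364.  47.]
scene pot_ochre 0.51 px 382 285 top 0.014 rect 438 122 mean [449. 120.  12.]
    tip 0.7 [436. 361.  -0.]
scene brush 0.97 px 382 284 top 0.014 rect 437 122 mean [449. 121.  12.]
    tip 0.75 [434. 119.   1.]
    tip 0.67 [461. 236.   2.]
scene mixing_cup 0.91 px 420 323 top 0.089 rect 457 239 mean [457. 240.  87.]
scene tray_green 0.66 px 420 323 top 0.089 rect 458 239 mean [457. 239.  87.]
scene tray_green 0.58 px 328 405 top 0.013 rect 646 266 mean [663. 274.  11.]
    tip 0.61 [635. 266.   1.]
scene tray_blue 0.82 px 219 197 top 0.013 rect 640 -242 mean [ 652. -232.   11.]
scene tray_brush 0.76 px 264 277 top 0.013 rect 630 -4 mean [630.   4.  12.]
```

Run:
```python
import cv2
p=cv2.imread("pics/top0.png"); cv2.imwrite("pics/crop1.png",cv2.resize(p[210:320,230:520],None,fx=2.7,fy=2.7,interpolation=cv2.INTER_CUBIC))
```

```text
(no output)
```

View pics/crop1.png

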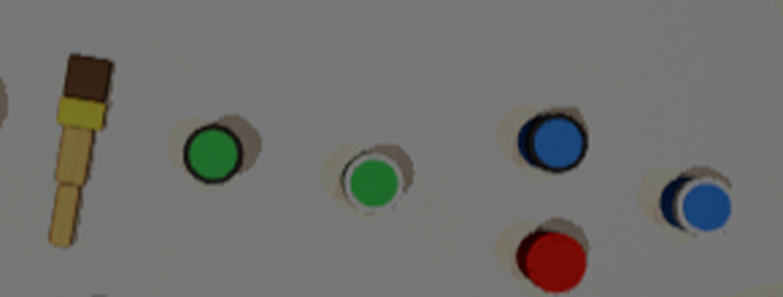

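The crop shows each pot's own colour. At the blue spot there are two candidates for pot_blue_black: (436,263) is blue with a black lid and fits the description, while (435,307) is red and is the look-alike to leave. Next I measure the trays and the brush.

Run:
```python
from h import *
C={"green":[(148,153),(238,142),(241,193),(152,202)],"blue":[(387,156),(476,155),(477,207),(387,208)],"black":[(274,152),(364,147),(366,200),(276,204)]}
for k,c in C.items():
    w=onplane("top",c,.014); m=w.mean(0)[:2]*1000
    a=w[0]+w[3]-w[1]-w[2]; yaw=np.degrees(np.arctan2(-a[0],a[1])); ay=a[:2]/np.linalg.norm(a[:2])
    print(k,m.round(),"yaw",yaw.round(1),"len",np.linalg.norm(a)/2,"slots",(m-42*ay).round(),(m+42*ay).round())
w=onplane("top",[(262,233),(253,299),(259,262),(258,275)],.010); print("brush end pts",(w*1000).round())
d=w[0]-w[1]; print("brush yaw",np.degrees(np.arctan2(d[1],d[0])))
print("stripe/tray check done")
s,p,M=st()
Mt=np.array([[1,0,0],[0,0,1],[0,-1,0.]])
print("rotvec deg",np.degrees(R.from_matrix(M.T@Mt).as_rotvec()))
t=np.array([.418,-.108,.12]); print("shift",M.T@(t-p)*1000)
```

```text
green [627. 257.] yaw 7.9 len 0.18964186203631522 slots [633. 216.] [621. 299.]
blue [ 620. -243.] yaw 2.1 len 0.18878589287736985 slots [ 622. -285.] [ 619. -201.]
black [627.  -7.] yaw 4.3 len 0.19004017407449528 slots [630. -49.] [623.  35.]
brush end pts [[503. 112.  10.]
 [364. 127.  10.]
 [442. 117.  10.]
 [414. 118.  10.]]
brush yaw -6.0979373179569585
stripe/tray check done
rotvec deg [-3.27162366e-03 -6.95618121e+01 -3.96328411e-03]
shift [-402.81098592   65.18117605  353.90636124]
```

```bash
python3 -m handwheel '80 -200 30 180 0 -35 0;80 -200 30 180 0 -35 0;80 -200 30 180 0 -35 0;80 -200 30 180 0 -35 0;80 -200 30 180 0 -35 0;80 -200 30 180 0 -35 0;80 -402.8 65.2 353.9 0 -69.56 0;80 -402.8 65.2 353.9 0 -69.56 0;80 -402.8 65.2 353.9 0 -69.56 0;80 -402.8 65.2 353.9 0 -69.56 0;80 -402.8 65.2 353.9 0 -69.56 0;80 -402.8 65.2 353.9 0 -69.56 0;80 -402.8 65.2 353.9 0 -69.56 0;80 -402.8 65.2 353.9 0 -69.56 0;80 -402.8 65.2 353.9 0 -69.56 0;80 -402.8 65.2 353.9 0 -69.56 0;80 -402.8 65.2 353.9 0 -69.56 0;80 -402.8 65.2 353.9 0 -69.56 0'
python3 - <<'E'
from h import *
s,p,M=st(); print(s["time"],p*1000,s["opening"],"\n",M.round(4))
pic,d=arm.camera("scene"); cv2.imwrite("pics/s1.png",pic)
E
```

```text
time: 3.4
position: [0.4175, -0.1099, 0.1201]
eef_rot: [-0.707, 0.707, -0.001, 0.001]
ft_force: [-0.3, -0.2, 0.3]
opening: 0.0801
3.4 [ 417.53900597 -109.88299825  120.12757249] 0.08007644970436005 
 [[ 1.0e+00  0.0e+00  3.6e-03]
 [-3.6e-03 -7.0e-04  1.0e+00]
 [ 0.0e+00 -1.0e+00 -7.0e-04]]
```

View pics/s1.png

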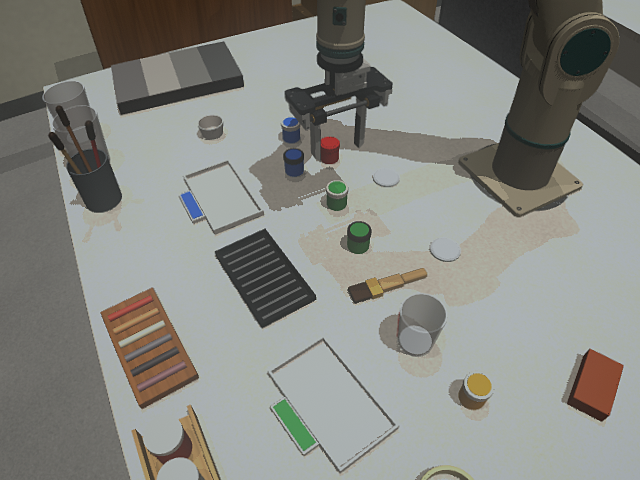

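The open fingers stand above and around the green/white pot, at about (337,110-190) in the scene view. I descend, grip and lift a little to check.

```bash
python3 -m handwheel '80 0 30 0 0 0 0;80 0 55 0 0 0 0;80 0 75 0 0 0 0;80 0 90 0 0 0 0;80 0 100 0 0 0 0;80 0 106 0 0 0 0;80 0 106 0 0 0 0;80 0 106 0 0 0 0;40 0 106 0 0 0 0;40 0 106 0 0 0 0;40 0 106 0 0 0 0;40 0 106 0 0 0 0;40 0 106 0 0 0 0;40 0 106 0 0 0 0;40 0 106 0 0 0 0;40 0 106 0 0 0 0;40 0 106 0 0 0 0;40 0 106 0 0 0 0'
```

```text
time: 4.95
position: [0.4181, -0.1081, 0.0142]
eef_rot: [-0.707, 0.707, 0.0, 0.0]
ft_force: [-0.5, 0.7, 5.6]
opening: 0.0455
```

```bash
python3 -m handwheel '40 0 -10 0 0 0 0;40 0 -30 0 0 0 0;40 0 -60 0 0 0 0;40 0 -90 0 0 0 0;40 10 -116 10 0 0 0;40 22 -126 33 0 0 0;40 37 -126 65 0 0 0;40 53 -126 98 0 0 0;40 69 -126 131 0 0 0;40 85 -126 164 0 0 0;40 101 -126 197 0 0 0;40 117 -126 230 0 0 0;40 133 -126 263 0 0 0;40 149 -126 296 0 0 0;40 165 -126 329 0 0 0;40 181 -126 362 0 0 0;40 195 -126 390 0 0 0;40 203 -126 407 0 0 0;40 203 -126 407 0 0 0;40 203 -126 407 0 0 0'
python3 - <<'E'
from h import *
s,p,M=st(); print(s["time"],p*1000,s["opening"],"\n",M.round(4))
pic,d=arm.camera("scene"); cv2.imwrite("pics/s2.png",pic)
E
```

```text
time: 6.62
position: [0.62, 0.2997, 0.1387]
eef_rot: [-0.707, 0.707, 0.0, -0.001]
ft_force: [-0.2, -0.1, -1.4]
opening: 0.0452
6.6167 [620.03574099 299.73375299 138.68990798] 0.04523329697798734 
 [[ 1.0e+00 -1.9e-03 -2.0e-03]
 [ 2.0e-03 -7.0e-04  1.0e+00]
 [-1.9e-03 -1.0e+00 -7.0e-04]]
```

View pics/s2.png

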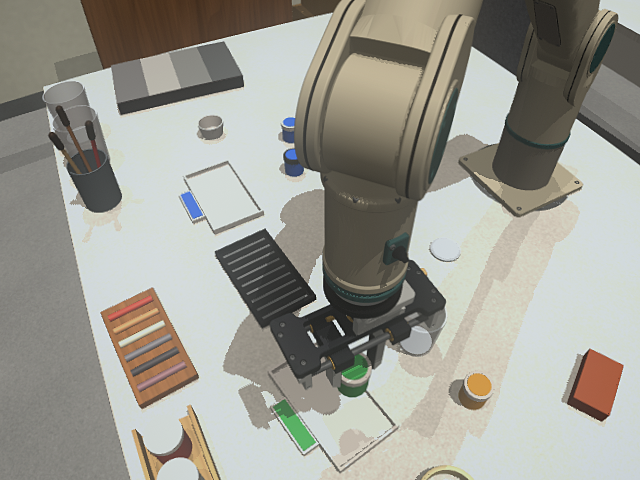

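The pot hangs upright over the green-tab tray, at about (352,375) in the scene view. I lower it.

```bash
python3 -m handwheel '40 0 20 0 0 0 0;40 0 45 0 0 0 0;40 0 70 0 0 0 0;40 0 90 0 0 0 0;40 0 105 0 0 0 0;40 0 112 0 0 0 0;40 0 116 0 0 0 0;40 0 118 0 0 0 0;40 0 119 0 0 0 0;40 0 120 0 0 0 0;40 0 120.5 0 0 0 0;40 0 121 0 0 0 0;40 0 121.5 0 0 0 0;40 0 121.5 0 0 0 0;40 0 121.5 0 0 0 0;40 0 121.5 0 0 0 0'
```

```text
time: 8.0
position: [0.621, 0.299, 0.0186]
eef_rot: [-0.707, 0.707, 0.0, 0.0]
ft_force: [0.1, 0.6, -0.8]
opening: 0.0454
```

```bash
python3 -m handwheel '40 0 0.3 0 0 0 0;40 0 0.6 0 0 0 0;40 0 0.6 0 0 0 0;40 0 0.6 0 0 0 0'
```

```text
time: 8.33
position: [0.6211, 0.2991, 0.0183]
eef_rot: [0.707, -0.707, -0.0, -0.0]
ft_force: [-1.1, -0.1, 3.9]
opening: 0.0456
```

```bash
python3 -m handwheel '50 0 0 0 0 0 0;50 0 0 0 0 0 0;50 0 0 0 0 0 0;70 0 0 0 0 0 0;70 0 0 0 0 0 0;70 0 0 0 0 0 0;70 0 -20 0 0 0 0;70 0 -50 0 0 0 0;70 0 -85 0 0 0 0;80 -10 -102 -15 0 0 0;80 -30 -102 -45 0 0 0;80 -50 -102 -77 0 0 0;80 -71 -102 -110 0 0 0;80 -93 -102 -145 0 0 0;80 -115 -102 -180 0 0 0;80 -138 -102 -215 0 0 0;80 -161 -102 -250 0 0 0;80 -178 -102 -276 0 0 0;80 -185 -102 -287 0 0 0;80 -185 -102 -287 0 0 0'
python3 - <<'E'
from h import *
s,p,M=st(); print(s["time"],p*1000,s["opening"],"\n",M.round(4))
pic,d=arm.camera("scene"); cv2.imwrite("pics/s3.png",pic)
E
```

```text
time: 10.0
position: [0.4336, 0.0084, 0.12]
eef_rot: [-0.706, 0.708, -0.003, 0.001]
ft_force: [-0.1, -0.5, 0.1]
opening: 0.0801
10.0 [433.62763506   8.42937469 119.98846588] 0.08012413001337601 
 [[ 1.     -0.0021  0.005 ]
 [-0.005  -0.0022  1.    ]
 [-0.0021 -1.     -0.0022]]
```

View pics/s3.png

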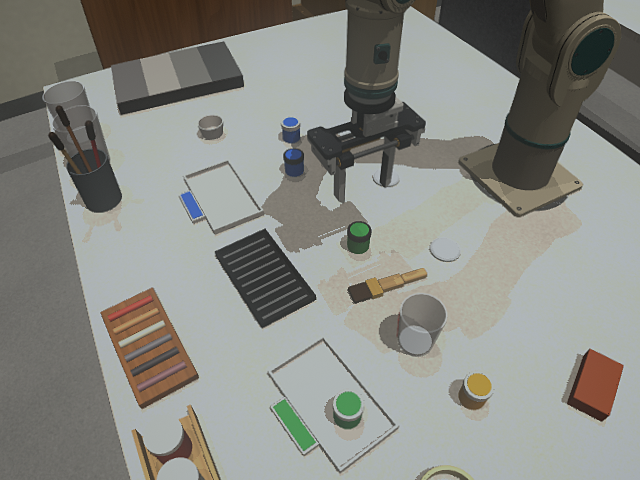

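The green/white pot stands in the green tray at (348,408), and the gripper is above the green/black pot.

```bash
python3 -m handwheel '80 0 30 0 0 0 0;80 0 55 0 0 0 0;80 0 75 0 0 0 0;80 0 90 0 0 0 0;80 0 100 0 0 0 0;80 0 106 0 0 0 0;80 0 106 0 0 0 0;80 0 106 0 0 0 0;40 0 106 0 0 0 0;40 0 106 0 0 0 0;40 0 106 0 0 0 0;40 0 106 0 0 0 0;40 0 106 0 0 0 0;40 0 106 0 0 0 0;40 0 106 0 0 0 0;40 0 106 0 0 0 0;40 0 106 0 0 0 0;40 0 106 0 0 0 0'
```

```text
time: 11.55
position: [0.4361, 0.0119, 0.0141]
eef_rot: [-0.707, 0.707, 0.0, 0.0]
ft_force: [-1.6, -0.3, 5.9]
opening: 0.0453
```

```bash
python3 -m handwheel '40 0 -10 0 0 0 0;40 0 -30 0 0 0 0;40 0 -60 0 0 0 0;40 0 -90 0 0 0 0;40 8 -116 8 0 0 0;40 25 -126 26 0 0 0;40 47 -126 49 0 0 0;40 70 -126 72 0 0 0;40 93 -126 96 0 0 0;40 116 -126 120 0 0 0;40 139 -126 144 0 0 0;40 161 -126 167 0 0 0;40 180 -126 186 0 0 0;40 192 -126 199 0 0 0;40 197 -126 204 0 0 0;40 197 -126 204 0 0 0;40 197 -126 204 0 0 0;40 197 -126 204 0 0 0'
python3 -m handwheel '40 0 20 0 0 0 0;40 0 45 0 0 0 0;40 0 70 0 0 0 0;40 0 90 0 0 0 0;40 0 105 0 0 0 0;40 0 112 0 0 0 0;40 0 116 0 0 0 0;40 0 118 0 0 0 0;40 0 119 0 0 0 0;40 0 120 0 0 0 0;40 0 120.5 0 0 0 0;40 0 121 0 0 0 0;40 0 121.5 0 0 0 0;40 0 121.8 0 0 0 0;40 0 122 0 0 0 0;40 0 122 0 0 0 0'
```

```text
time: 13.05
position: [0.632, 0.2142, 0.1396]
eef_rot: [-0.707, 0.708, -0.001, -0.0]
ft_force: [0.2, -1.3, -0.9]
opening: 0.0456
time: 14.38
position: [0.6331, 0.2161, 0.0182]
eef_rot: [0.707, -0.707, -0.0, -0.0]
ft_force: [-0.9, 0.4, 1.9]
opening: 0.0453
```

```bash
python3 -m handwheel '50 0 0 0 0 0 0;50 0 0 0 0 0 0;50 0 0 0 0 0 0;70 0 0 0 0 0 0;70 0 0 0 0 0 0;70 0 0 0 0 0 0;70 0 -20 0 0 0 0;70 0 -50 0 0 0 0;70 0 -85 0 0 0 0;80 -6 -102 -15 0 0 0;80 -18 -102 -45 0 0 0;80 -32 -102 -80 0 0 0;80 -45 -102 -115 0 0 0;80 -59 -102 -150 0 0 0;80 -73 -102 -185 0 0 0;80 -87 -102 -220 0 0 0;80 -100 -102 -255 0 0 0;80 -114 -102 -290 0 0 0;80 -128 -102 -325 0 0 0;80 -142 -102 -360 0 0 0'
python3 -m handwheel '80 -14 0 -35 0 0 0;80 -28 0 -70 0 0 0;80 -42 0 -105 0 0 0;80 -55 0 -140 0 0 0;80 -69 0 -175 0 0 0;80 -80 0 -203 0 0 0;80 -84 0 -214 0 0 0;80 -84 0 -214 0 0 0;80 -84 0 -214 0 0 0;80 -84 0 -214 0 0 0'
python3 - <<'E'
from h import *
s,p,M=st(); print(s["time"],p*1000,s["opening"],"\n",M.round(4))
pic,d=arm.camera("scene"); cv2.imwrite("pics/s4.png",pic)
E
```

```text
time: 16.05
position: [0.4902, -0.1456, 0.1201]
eef_rot: [-0.707, 0.707, 0.0, 0.0]
ft_force: [0.3, -0.5, -0.1]
opening: 0.0804
time: 16.88
position: [0.4084, -0.3555, 0.12]
eef_rot: [0.708, -0.707, -0.001, 0.001]
ft_force: [-0.0, -0.2, -0.1]
opening: 0.0802
16.8833 [ 408.35454268 -355.51775437  119.98288724] 0.08022537246819257 
 [[ 1.0e+00  8.0e-04 -3.2e-03]
 [ 3.2e-03  1.4e-03  1.0e+00]
 [ 8.0e-04 -1.0e+00  1.4e-03]]
```

View pics/s4.png

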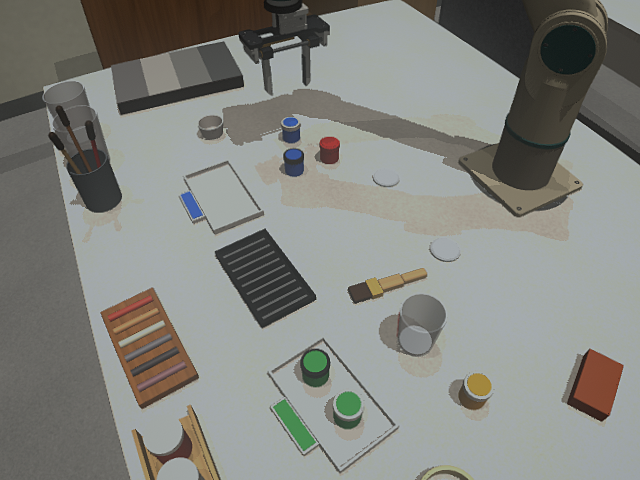

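Both green pots stand in the green tray at (315,367) and (348,408). The gripper is above the blue/white pot, seen at (291,129).

```bash
python3 -m handwheel '80 0 30 -1 0 0 0;80 0 55 -1 0 0 0;80 0 75 -1 0 0 0;80 0 90 -1 0 0 0;80 0 100 -1 0 0 0;80 0 106 -1 0 0 0;80 0 106 -1 0 0 0;80 0 106 -1 0 0 0;40 0 106 -1 0 0 0;40 0 106 -1 0 0 0;40 0 106 -1 0 0 0;40 0 106 -1 0 0 0;40 0 106 -1 0 0 0;40 0 106 -1 0 0 0;40 0 106 -1 0 0 0;40 0 106 -1 0 0 0;40 0 106 -1 0 0 0;40 0 106 -1 0 0 0'
```

```text
time: 18.43
position: [0.4069, -0.3592, 0.0141]
eef_rot: [-0.707, 0.707, -0.0, 0.0]
ft_force: [-1.9, -0.7, 5.0]
opening: 0.0451
```

```bash
python3 -m handwheel '40 0 -10 0 0 0 0;40 0 -30 0 0 0 0;40 0 -60 0 0 0 0;40 0 -90 0 0 0 0;40 8 -116 3 0 0 0;40 26 -126 9 0 0 0;40 50 -126 17 0 0 0;40 77 -126 27 0 0 0;40 105 -126 36 0 0 0;40 133 -126 46 0 0 0;40 161 -126 55 0 0 0;40 187 -126 64 0 0 0;40 206 -126 71 0 0 0;40 215 -126 74 0 0 0;40 215 -126 74 0 0 0;40 215 -126 74 0 0 0;40 215 -126 74 0 0 0;40 215 -126 74 0 0 0'
python3 -m handwheel '40 0 20 0 0 0 0;40 0 45 0 0 0 0;40 0 70 0 0 0 0;40 0 90 0 0 0 0;40 0 105 0 0 0 0;40 0 112 0 0 0 0;40 0 116 0 0 0 0;40 0 118 0 0 0 0;40 0 119 0 0 0 0;40 0 120 0 0 0 0;40 0 120.5 0 0 0 0;40 0 121 0 0 0 0;40 0 121.5 0 0 0 0;40 0 121.8 0 0 0 0;40 0 122 0 0 0 0;40 0 122 0 0 0 0'
```

```text
time: 19.93
position: [0.6203, -0.2866, 0.14]
eef_rot: [-0.707, 0.707, -0.001, 0.0]
ft_force: [-0.1, -0.4, -2.0]
opening: 0.0455
time: 21.27
position: [0.6222, -0.285, 0.0182]
eef_rot: [-0.707, 0.707, 0.0, 0.0]
ft_force: [-0.3, 0.3, 0.5]
opening: 0.0455
```

```bash
python3 -m handwheel '40 0 0.2 0 0 0 0;40 0 0.2 0 0 0 0;50 0 0.2 0 0 0 0;50 0 0 0 0 0 0;50 0 0 0 0 0 0;70 0 0 0 0 0 0;70 0 0 0 0 0 0;70 0 -20 0 0 0 0;70 0 -50 0 0 0 0;70 0 -85 0 0 0 0;70 -10 -102 2 0 0 0;70 -30 -102 7 0 0 0;70 -60 -102 13 0 0 0;70 -90 -102 20 0 0 0;70 -120 -102 27 0 0 0;70 -150 -102 33 0 0 0;70 -170 -102 38 0 0 0;70 -170 -102 38 0 0 0;70 -170 -102 38 0 0 0;70 -170 -102 38 0 0 0'
python3 - <<'E'
from h import *
s,p,M=st(); print(s["time"],p*1000,s["opening"],"\n",M.round(4))
pic,d=arm.camera("scene"); cv2.imwrite("pics/s5.png",pic[50:350,100:450])
E
```

```text
time: 22.93
position: [0.4535, -0.2474, 0.1203]
eef_rot: [-0.707, 0.707, 0.001, 0.001]
ft_force: [0.9, -0.2, 0.3]
opening: 0.0695
22.9333 [ 453.48102497 -247.41141055  120.27645654] 0.0695458679767629 
 [[ 1.0e+00  2.1e-03 -0.0e+00]
 [ 0.0e+00 -6.0e-04  1.0e+00]
 [ 2.1e-03 -1.0e+00 -6.0e-04]]
```

View pics/s5.png

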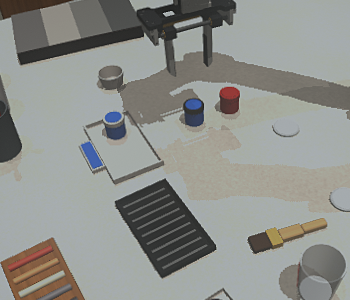

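The blue/white pot stands in the blue tray, at (115,124) in this crop. Next is the blue/black pot at (193,111); the red look-alike at (229,100) stays clear of the fingers.

```bash
python3 -m handwheel '70 0 30 0 0 0 0;70 0 55 0 0 0 0;70 0 75 0 0 0 0;70 0 90 0 0 0 0;70 0 100 0 0 0 0;70 0 106 0 0 0 0;70 0 106 0 0 0 0;70 0 106 0 0 0 0;40 0 106 0 0 0 0;40 0 106 0 0 0 0;40 0 106 0 0 0 0;40 0 106 0 0 0 0;40 0 106 0 0 0 0;40 0 106 0 0 0 0;40 0 106 0 0 0 0;40 0 106 0 0 0 0;40 0 106 0 0 0 0'
```

```text
time: 24.4
position: [0.4521, -0.2473, 0.0144]
eef_rot: [-0.707, 0.707, 0.0, 0.0]
ft_force: [-0.5, 0.0, 6.5]
opening: 0.0451
```

```bash
python3 -m handwheel '40 0 -10 0 0 0 0;40 0 -30 0 0 0 0;40 0 -60 0 0 0 0;40 0 -90 0 0 0 0;40 6 -116 2 0 0 0;40 20 -126 6 0 0 0;40 42 -126 12 0 0 0;40 68 -126 19 0 0 0;40 95 -126 26 0 0 0;40 122 -126 34 0 0 0;40 147 -126 41 0 0 0;40 162 -126 45 0 0 0;40 167 -126 46 0 0 0;40 167 -126 46 0 0 0;40 167 -126 46 0 0 0;40 167 -126 46 0 0 0'
python3 -m handwheel '40 0 20 0 0 0 0;40 0 45 0 0 0 0;40 0 70 0 0 0 0;40 0 90 0 0 0 0;40 0 105 0 0 0 0;40 0 112 0 0 0 0;40 0 116 0 0 0 0;40 0 118 0 0 0 0;40 0 119 0 0 0 0;40 0 120 0 0 0 0;40 0 120.5 0 0 0 0;40 0 121 0 0 0 0;40 0 121.5 0 0 0 0;40 0 121.8 0 0 0 0;40 0 122 0 0 0 0;40 0 122.1 0 0 0 0;40 0 122.1 0 0 0 0'
```

```text
time: 25.73
position: [0.6173, -0.202, 0.1398]
eef_rot: [-0.707, 0.707, -0.001, -0.0]
ft_force: [0.1, -0.0, -0.9]
opening: 0.0455
time: 27.15
position: [0.6192, -0.2011, 0.0185]
eef_rot: [-0.707, 0.707, 0.0, 0.0]
ft_force: [-1.6, -0.0, 4.5]
opening: 0.0454
```

```bash
python3 -m handwheel '50 0 0 0 0 0 0;50 0 0 0 0 0 0;50 0 0 0 0 0 0;70 0 0 0 0 0 0;70 0 0 0 0 0 0;70 0 -20 0 0 0 0;70 0 -50 0 0 0 0;70 0 -85 0 0 0 0;60 -9 -102 15 0 -6 0;60 -26 -102 45 0 -13 0;60 -44 -102 75 0 -20 0;60 -64 -102 110 0 -27 0;60 -85 -102 145 0 -34 0;60 -105 -102 180 0 -41 0;60 -126 -102 215 0 -48 0;60 -146 -102 250 0 -55 0;60 -164 -102 280 0 -62 0;60 -178 -102 305 0 -69 0;60 -187 -102 320 0 -76 0;60 -187 -102 320 0 -83 0'
python3 -m handwheel '60 0 0 0 0 -1 0;60 0 0 0 0 -1 0;60 0 0 0 0 -1 0'
python3 - <<'E'
from h import *
s,p,M=st(); print(s["time"],p*1000,s["opening"],"\n",M.round(4), "yaw",np.degrees(np.arctan2(M[1,0],M[0,0])))
pic,d=arm.camera("scene"); cv2.imwrite("pics/s6.png",pic)
pic,d=arm.camera("top"); cv2.imwrite("pics/t6.png",cv2.resize(pic[200:320,150:350],None,fx=4,fy=4))
m=arm.silhouettes("brush","top")[0]["pixels"]; v,u=np.nonzero(m); print(u.mean(),v.mean(),len(u))
E
```

```text
time: 28.82
position: [0.4301, 0.1231, 0.1205]
eef_rot: [0.527, -0.526, -0.473, 0.471]
ft_force: [0.1, 0.1, -0.5]
opening: 0.0598
time: 29.07
position: [0.4324, 0.1182, 0.1197]
eef_rot: [-0.526, 0.527, 0.472, -0.472]
ft_force: [0.4, -0.3, -0.4]
opening: 0.0601
29.0667 [432.36075481 118.22552829 119.68522677] 0.06011562934613347 
 [[ 1.09e-01  0.00e+00 -9.94e-01]
 [ 9.94e-01 -3.00e-04  1.09e-01]
 [-3.00e-04 -1.00e+00 -0.00e+00]] yaw 83.74495626511565
261.22408963585434 242.3921568627451 357
```

View pics/s6.png

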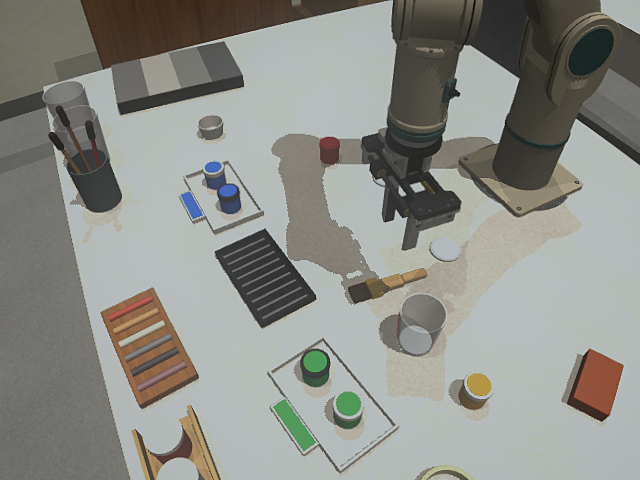

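View pics/t6.png

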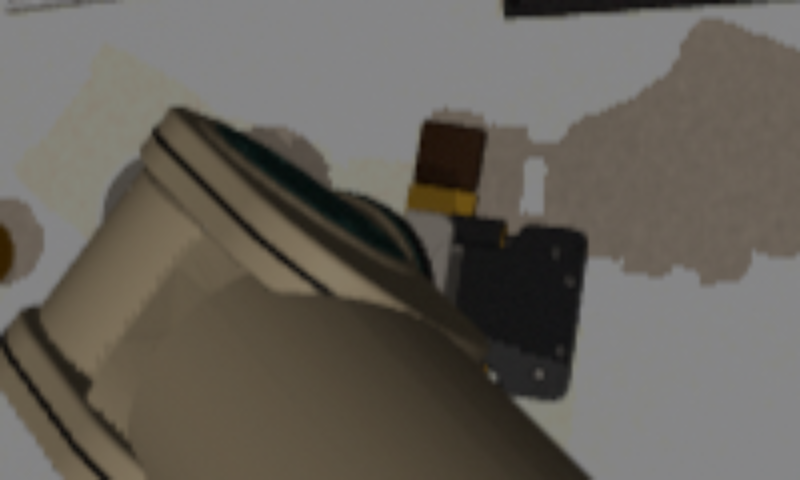

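Both blue pots stand in the blue tray at (214,172) and (229,197). The jaws straddle the brush handle crosswise, and the cup stays clear.

```bash
python3 -m handwheel '60 0 30 0 0 0 0;60 0 60 0 0 0 0;60 0 85 0 0 0 0;60 0 100 0 0 0 0;60 0 108 0 0 0 0;60 0 113 0 0 0 0;60 0 116 0 0 0 0;60 0 116.5 0 0 0 0;60 0 116.5 0 0 0 0;15 0 116.5 0 0 0 0;15 0 116.5 0 0 0 0;15 0 116.5 0 0 0 0;15 0 116.5 0 0 0 0;15 0 116.5 0 0 0 0;15 0 116.5 0 0 0 0;15 0 116.5 0 0 0 0;15 0 116.5 0 0 0 0;15 0 116.5 0 0 0 0;15 0 116.5 0 0 0 0'
python3 -c "
from h import *
s,p,M=st(); print(s['ft_force'],p*1000,s['opening'],s['moment'])"
```

```text
time: 30.8
position: [0.432, 0.119, 0.0033]
eef_rot: [-0.525, 0.525, 0.473, -0.473]
ft_force: [-0.5, 0.5, -0.5]
opening: 0.0147
[-0.46909682  0.52262087 -0.51843108] [431.96937932 118.97171725   3.26469156] 0.0147284999309456 [ 0.09614629 -0.1070398   0.02754678]
```

Run:
```python
from h import *
pic,d=arm.camera("scene"); cv2.imwrite("pics/s7.png",cv2.resize(pic[150:350,300:500],None,fx=3,fy=3,interpolation=cv2.INTER_CUBIC))
```

```text
(no output)
```

View pics/s7.png

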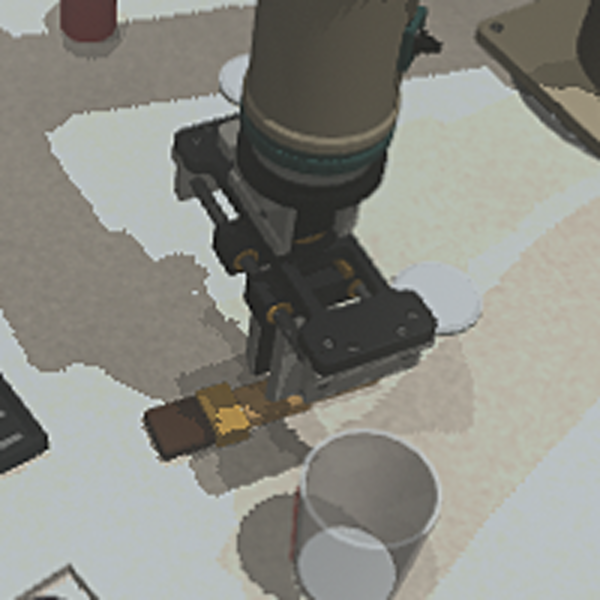

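```bash
python3 -m handwheel '8 0 0 0 0 0 0;8 0 0 0 0 0 0;8 0 0 0 0 0 0;8 0 0 0 0 0 0'; python3 -m handwheel '0 0 0 0 0 0 0;0 0 0 0 0 0 0;0 0 0 0 0 0 0;0 0 0 0 0 0 0'
```

```text
time: 31.18
position: [0.432, 0.119, 0.0033]
eef_rot: [-0.525, 0.525, 0.473, -0.473]
ft_force: [-0.1, 0.3, 0.0]
opening: 0.0079
time: 31.52
position: [0.432, 0.119, 0.0033]
eef_rot: [-0.525, 0.525, 0.473, -0.473]
ft_force: [0.5, 0.4, -0.0]
opening: 0.0005
```

The jaws closed on nothing. I open, rise and look again.

```bash
python3 -m handwheel '40 0 0 0 0 0 0;40 0 0 0 0 0 0;60 0 0 0 0 0 0;60 0 0 0 0 0 0;60 0 0 0 0 0 0;60 0 -20 0 0 0 0;60 0 -60 0 0 0 0;60 0 -100 0 0 0 0;60 0 -117 0 0 0 0;60 0 -117 30 0 0 0;60 0 -117 65 0 0 0;60 0 -117 100 0 0 0;60 40 -150 100 0 0 0;60 -40 -150 80 0 0 0;60 -80 -150 40 0 0 0;60 -115 -150 30 0 0 0;60 -150 -150 30 0 0 0;60 -185 -150 30 0 0 0;60 -185 -150 30 0 0 0;60 -185 -150 30 0 0 0'
python3 - <<'E'
from h import *
s,p,M=st(); print(s["time"],p*1000)
pic,d=arm.camera("scene"); cv2.imwrite("pics/s8.png",pic)
pic,d=arm.camera("top"); cv2.imwrite("pics/t8.png",pic)
E
```

```text
time: 33.18
position: [0.3817, -0.0672, 0.1527]
eef_rot: [0.528, -0.528, -0.47, 0.472]
ft_force: [-0.1, 0.3, 0.6]
opening: 0.0598
33.1833 [381.72965493 -67.22963251 152.68228875]
```

View pics/s8.png

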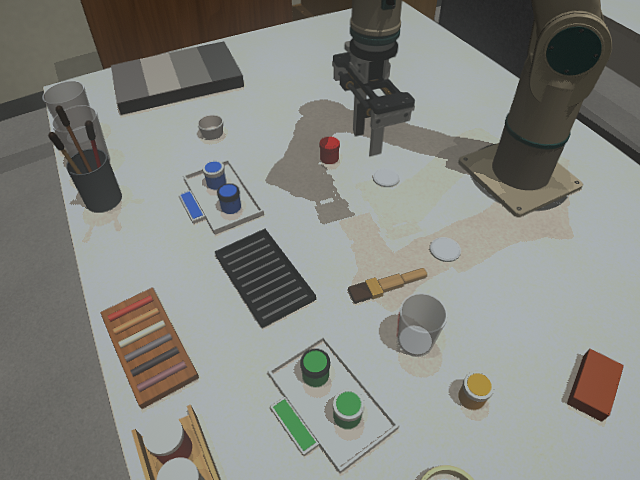

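View pics/t8.png

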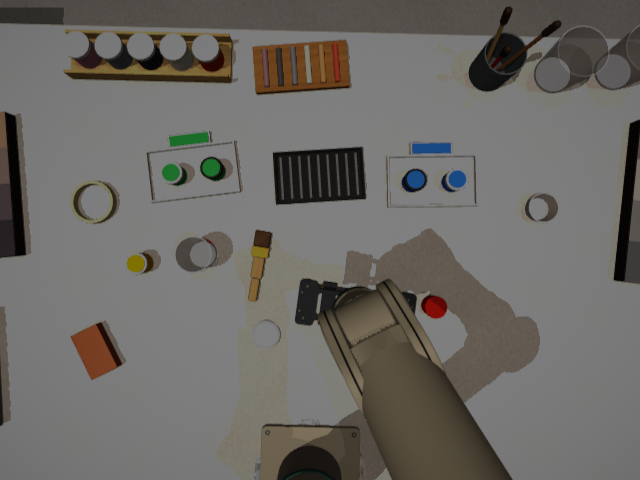

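The brush has not moved, so the fingers must have missed it. I check where the finger tips really are against the reported TCP.

Run:
```python
from h import *
def proj(n,P):
    c=arm.calibration(n);Ti=np.linalg.inv(c["T"])
    r,_=cv2.Rodrigues(Ti[:3,:3]); return cv2.projectPoints(np.array(P,float).reshape(-1,1,3),r,Ti[:3,3],c["camera_matrix"],np.array([c["k1"],0,0,0,0.]))[0][:,0]
s,p,M=st(); print(s["time"],p*1000)
x=M[:,0]
print("tips now",proj("scene",[p-x*.03,p+x*.03,p-x*.042,p+x*.042]))
q=np.array([.432,.119,.0033]); f=proj("scene",[q-x*.0074,q+x*.0074,q-x*.02,q+x*.02]); print("s7 tips",(f-[300,150])*3)
a=np.radians(-6.1); b=np.array([np.cos(a),np.sin(a),0]); c=np.array([-np.sin(a),np.cos(a),0])
print("brush edges at grip",(proj("scene",[q+c*.012,q-c*.012])-[300,150])*3)
print("fwd proj origin", proj("scene",[[.434,.119,.0],[.434,.119,.014]]))
pic,d=arm.camera("scene"); cv2.imwrite("pics/s9a.png",cv2.resize(pic[20:180,300:460],None,fx=3.7,fy=3.7,interpolation=cv2.INTER_CUBIC))
cv2.imwrite("pics/s9b.png",cv2.resize(pic[250:320,330:450],None,fx=6,fy=6,interpolation=cv2.INTER_CUBIC))
# heights along brush
m=arm.silhouettes("brush","scene")[0]["pixels"]; C=cloud("scene",m,d)
for x0 in range(360,510,12):
    k=C[(C[:,0]*1000>x0)&(C[:,0]*1000<x0+12)&(C[:,2]>.006)]*1000
    if len(k): print(x0,len(k),"z95",np.percentile(k[:,2],95).round(1),"y",k[:,1].min().round(),k[:,1].max().round())
# lowest gripper points from depth
r=d[20:180,300:460]>0
full=np.zeros(d.shape,bool); full[20:180,300:460]=True
C=cloud("scene",full,d); k=C[(np.linalg.norm(C[:,:2]-p[:2],axis=1)<.07)&(C[:,2]>.09)]
print("lowest gripper z",np.percentile(k[:,2],[0,1,3,5,10])*1000)
```

```text
33.2833 [382.63960165 -62.37017663 153.21155533]
tips now [[360.31447275 144.42956425]
 [374.08920794 163.69167376]
 [357.69312378 140.77276334]
 [376.98447115 167.75017985]]
s7 tips [[263.96340231 388.82777443]
 [274.82516846 407.19249871]
 [254.87476885 373.46871755]
 [284.23377347 423.10842915]]
brush edges at grip [[278.25912179 412.97180716]
 [260.61227291 383.1921564 ]]
fwd proj origin [[388.68358678 284.12701846]
 [389.46974485 279.61137578]]
360 34 z95 13.8 y 125.0 140.0
372 52 z95 14.7 y 122.0 139.0
384 53 z95 14.5 y 121.0 138.0
396 58 z95 14.6 y 118.0 136.0
408 67 z95 14.2 y 112.0 136.0
420 80 z95 14.7 y 110.0 136.0
432 85 z95 14.7 y 108.0 135.0
444 79 z95 14.2 y 104.0 131.0
456 120 z95 14.7 y 99.0 136.0
468 122 z95 14.1 y 98.0 135.0
480 109 z95 13.0 y 96.0 132.0
492 110 z95 12.9 y 96.0 130.0
504 72 z95 12.3 y 97.0 128.0
lowest gripper z [170.86289623 180.62815404 190.20223239 198.754967   220.35763315]
```

View pics/s9a.png

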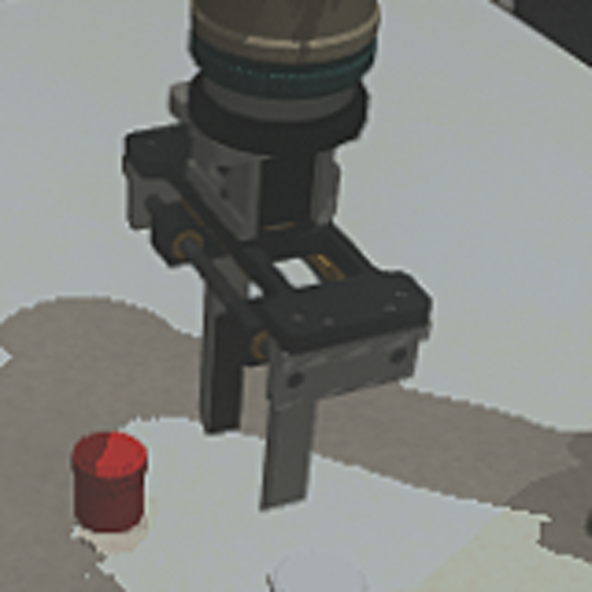

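View pics/s9b.png

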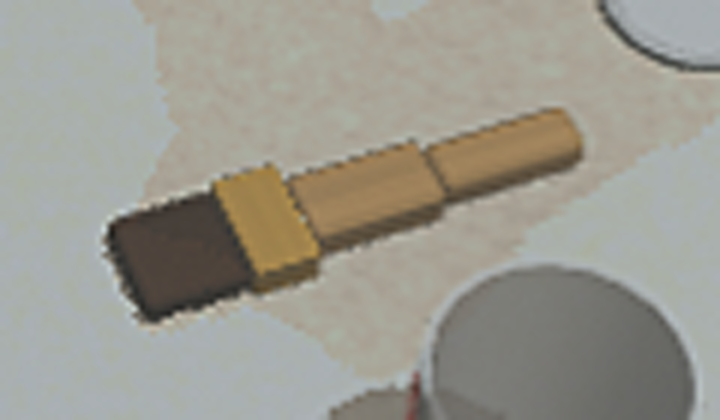

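The real finger tips sit about 17 mm higher than the reported TCP: depth shows 171 mm against 153 mm reported. I measure that more carefully, and the body height with it, because the cup is near.

Run:
```python
from h import *
s,p,M=st(); print(s["time"],p*1000,s["joints"])
for n in("scene",):
    pic,d=arm.camera(n)
    def at(pts):
        for u,v in pts:
            w=d[v-1:v+2,u-1:u+2]; print(n,(u,v),(world(n,[(u,v)],float(np.median(w[w>0])))[0]*1000).round(1))
    at([(377,v) for v in range(100,162,4)]); print(); at([(359,v) for v in range(92,140,4)]); print(); at([(405,v) for v in range(90,130,3)])
```

```text
33.3833 [382.88572364 -60.68215021 153.41614807] [ 0.73914131  0.42675084 -0.8807222   2.22014225  0.5133155   0.70634124
  0.96773015]
scene (377, 100) [413.2  -2.3 312.5]
scene (377, 104) [419.2   7.3 312.9]
scene (377, 108) [424.2  15.4 312.2]
scene (377, 112) [425.7  18.3 307.4]
scene (377, 116) [425.8  19.5 301. ]
scene (377, 120) [424.8  19.  293.1]
scene (377, 124) [422.2  16.3 283.2]
scene (377, 128) [421.9  16.9 276. ]
scene (377, 132) [395.3 -19.7 235.2]
scene (377, 136) [395.7 -18.  228.3]
scene (377, 140) [394.  -19.3 218.4]
scene (377, 144) [393.4 -19.  210. ]
scene (377, 148) [392.7 -18.8 201.3]
scene (377, 152) [391.9 -18.8 192.2]
scene (377, 156) [390.6 -19.3 182.5]
scene (377, 160) [ 2.675e+02 -1.893e+02  2.000e-01]

scene (359, 92) [389.5 -91.7 269.9]
scene (359, 96) [410.  -58.7 286.6]
scene (359, 100) [388.6 -91.5 253.8]
scene (359, 104) [387.5 -92.6 244.7]
scene (359, 108) [387.  -92.5 236.3]
scene (359, 112) [387.1 -91.6 228.6]
scene (359, 116) [386.9 -91.1 220.4]
scene (359, 120) [386.6 -90.7 211.9]
scene (359, 124) [386.  -90.9 202.9]
scene (359, 128) [386.  -90.1 194.5]
scene (359, 132) [385.5 -90.  185.5]
scene (359, 136) [384.3 -91.  175.4]

scene (405, 90) [  38.9 -409.2   -1.1]
scene (405, 93) [  47.3 -396.9   -1.3]
scene (405, 96) [368.7   7.7 312.4]
scene (405, 99) [372.9  14.  311.9]
scene (405, 102) [378.4  21.7 312.7]
scene (405, 105) [382.1  27.4 311.8]
scene (405, 108) [382.4  28.7 307.4]
scene (405, 111) [380.5  27.3 300.6]
scene (405, 114) [375.3  21.9 290.2]
scene (405, 117) [373.2  20.4 283. ]
scene (405, 120) [372.5  20.5 277.2]
scene (405, 123) [371.5  20.4 271.1]
scene (405, 126) [ 133.  -271.6   -1.9]
scene (405, 129) [ 142.2 -258.6    0.5]
```

The body is also about 20 mm above nominal, so the whole hand sits roughly 19 mm higher than reported. The finger-to-body geometry itself is as specified. For the brush the reported z therefore has to be about -14 mm, and the body still clears the cup.

```bash
python3 - <<'E'
from h import *
s,p,M=st(); t=np.array([.431,.118,.12]); print(p, M.T@(t-p)*1000, np.degrees(np.arctan2(M[1,0],M[0,0])))
E
python3 -m handwheel '60 0 0 0 0 0 0;60 0 0 0 0 0 0'
```

```text
[ 0.38297525 -0.06042138  0.15345582] [182.36790601  33.55762697 -29.59207312] 84.15597821997177
time: 33.6
position: [0.383, -0.0608, 0.1534]
eef_rot: [-0.525, 0.525, 0.474, -0.474]
ft_force: [-0.1, 0.5, -1.2]
opening: 0.0598
```

```bash
python3 -m handwheel '60 30 5 -5 0 0 0;60 65 12 -10 0 0 0;60 100 20 -16 0 0 0;60 135 27 -22 0 0 0;60 165 33 -27 0 0 0;60 182.5 33.5 -29.5 0 0 0;60 182.5 33.5 -29.5 0 0 0;60 182.5 33.5 -29.5 0 0 0;60 182.5 33.5 -29.5 0 0 0'
python3 - <<'E'
from h import *
s,p,M=st(); t=np.array([.431,.118,-.0135]); print(p*1000, M.T@(t-p)*1000, np.degrees(np.arctan2(M[1,0],M[0,0])))
E
```

```text
time: 34.35
position: [0.4306, 0.1157, 0.1196]
eef_rot: [-0.525, 0.526, 0.473, -0.474]
ft_force: [-0.3, 0.3, 0.3]
opening: 0.0599
[430.5585742  115.71458303 119.62208707] [  2.50473041 133.11853896  -0.29826704] 84.0198405275068
```

```bash
python3 -m handwheel '60 1.5 30 0 0 0 0;60 1.5 60 0 0 0 0;60 1.5 85 0 0 0 0;60 1.5 105 0 0 0 0;60 1.5 117 0 0 0 0;60 1.5 123 0 0 0 0;60 1.5 126 0 0 0 0;60 1.5 128 0 0 0 0;60 1.5 130 0 0 0 0;60 1.5 130 0 0 0 0'
python3 - <<'E'
from h import *
s,p,M=st(); print(p*1000)
pic,d=arm.camera("scene"); cv2.imwrite("pics/s10.png",cv2.resize(pic[170:350,300:480],None,fx=3.3,fy=3.3,interpolation=cv2.INTER_CUBIC))
E
```

```text
time: 35.18
position: [0.4318, 0.1179, -0.0098]
eef_rot: [-0.525, 0.526, 0.473, -0.473]
ft_force: [0.1, 1.3, 0.1]
opening: 0.0601
[431.84844094 117.85095477  -9.77780332]
```

View pics/s10.png

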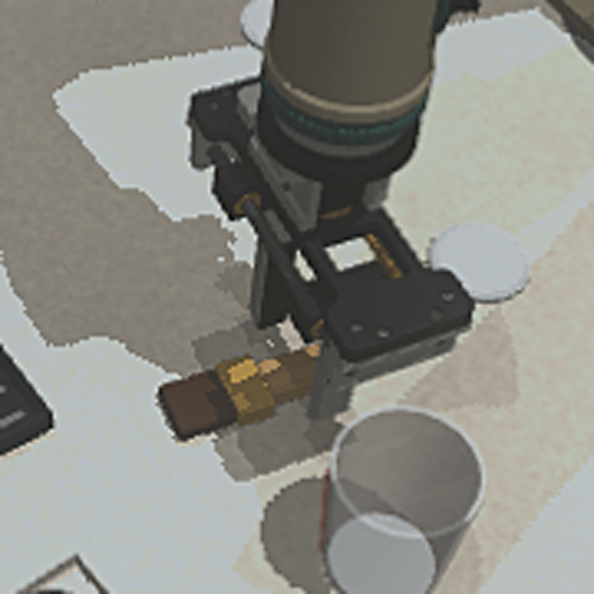

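The fingers now straddle the handle near the table and nothing touches the cup. I go a little lower and close.

```bash
python3 -m handwheel '60 0 2 0 0 0 0;60 0 4 0 0 0 0;60 0 4 0 0 0 0'; python3 -m handwheel '45 0 0 0 0 0 0;35 0 0 0 0 0 0;28 0 0 0 0 0 0;15 0 0 0 0 0 0;15 0 0 0 0 0 0;15 0 0 0 0 0 0;15 0 0 0 0 0 0;15 0 0 0 0 0 0'
```

```text
time: 35.48
position: [0.4314, 0.1179, -0.0143]
eef_rot: [-0.525, 0.526, 0.473, -0.473]
ft_force: [-0.5, 0.6, 0.5]
opening: 0.0599
time: 36.15
position: [0.4314, 0.1181, -0.0142]
eef_rot: [0.525, -0.525, -0.473, 0.473]
ft_force: [-0.2, 0.2, 0.5]
opening: 0.0237
```

It is gripped at 23.7 mm. I lift, turn and carry it to the black tray.

```bash
python3 -m handwheel '15 0 -8 0 0 0 0;15 0 -25 0 0 0 0;15 0 -50 0 0 0 0;15 0 -78 0 0 0 0;15 0 -98 0 0 0 0;15 -4 -104 -8 0 5 0;15 -12 -104 -24 0 11 0;15 -21 -104 -43 0 17 0;15 -30 -104 -62 0 24 0;15 -39 -104 -81 0 31 0;15 -48 -104 -100 0 38 0;15 -58 -104 -119 0 45 0;15 -67 -104 -138 0 52 0;15 -76 -104 -157 0 59 0;15 -85 -104 -174 0 66 0;15 -92 -104 -189 0 72 0;15 -98 -104 -200 0 77 0;15 -101 -104 -207 0 79.7 0;15 -101 -104 -207 0 79.7 0;15 -101 -104 -207 0 79.7 0'
python3 - <<'E'
from h import *
s,p,M=st(); print(p*1000,s["opening"], np.degrees(np.arctan2(M[1,0],M[0,0])))
pic,d=arm.camera("scene"); cv2.imwrite("pics/s11.png",pic)
E
```

```text
time: 37.82
position: [0.6261, -0.004, 0.0893]
eef_rot: [0.707, -0.707, -0.027, 0.027]
ft_force: [-0.5, -0.6, 0.0]
opening: 0.0238
[626.10540982  -4.03632433  89.3456461 ] 0.023820170779380083 4.3691621744311595
```

View pics/s11.png

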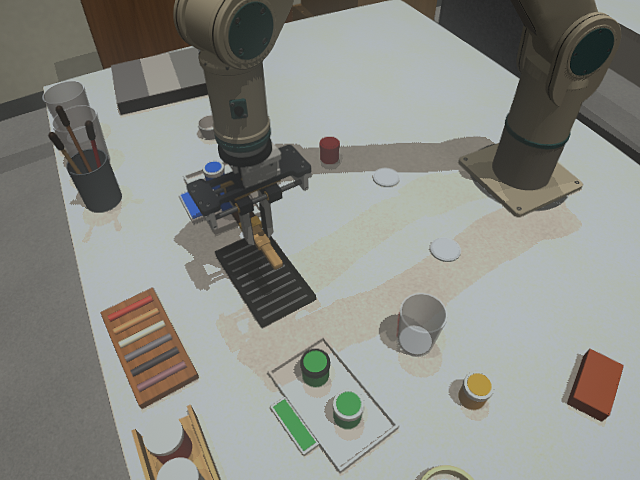

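The brush hangs level above the black tray, along its length. I lower it.

```bash
python3 -m handwheel '15 0 20 0 0 0 0;15 0 45 0 0 0 0;15 0 68 0 0 0 0;15 0 82 0 0 0 0;15 0 90 0 0 0 0;15 0 94 0 0 0 0;15 0 96 0 0 0 0;15 0 97.5 0 0 0 0;15 0 98.5 0 0 0 0;15 0 99 0 0 0 0;15 0 99.3 0 0 0 0;15 0 99.3 0 0 0 0;15 0 99.3 0 0 0 0'
```

```text
time: 38.95
position: [0.6269, -0.0041, -0.0092]
eef_rot: [-0.707, 0.707, 0.027, -0.026]
ft_force: [0.0, 0.2, -0.1]
opening: 0.0235
```

```bash
python3 -m handwheel '15 0 0.4 0 0 0 0;15 0 0.8 0 0 0 0;15 0 0.8 0 0 0 0;15 0 0.8 0 0 0 0'
```

```text
time: 39.28
position: [0.6268, -0.004, -0.0101]
eef_rot: [-0.707, 0.707, 0.027, -0.026]
ft_force: [-1.0, 0.4, 0.9]
opening: 0.0234
```

Contact is light. I lower 0.2 mm more, release and retreat upward.

```bash
python3 -m handwheel '15 0 0.2 0 0 0 0;15 0 0.2 0 0 0 0;28 0 0.2 0 0 0 0;32 0 0 0 0 0 0;36 0 0 0 0 0 0;50 0 0 0 0 0 0;50 0 0 0 0 0 0;50 0 -20 0 0 0 0;50 0 -50 0 0 0 0;50 0 -85 0 0 0 0;50 0 -120 0 0 0 0;50 -35 -150 0 0 0 0;50 -75 -150 0 0 0 0;50 -115 -150 0 0 0 0;50 -155 -150 0 0 0 0;50 -190 -150 0 0 0 0;50 -215 -150 0 0 0 0;50 -220 -150 0 0 0 0;50 -220 -150 0 0 0 0;50 -220 -150 0 0 0 0'
python3 -m handwheel '50 0 0 -40 0 0 0;50 0 0 -80 0 0 0;50 0 0 -120 0 0 0;50 0 0 -150 0 0 0;50 0 0 -150 0 0 0;50 0 0 -150 0 0 0'
python3 - <<'E'
from h import *
s,p,M=st(); print(s["time"],p*1000,s["opening"])
for n in("top","scene"):
    pic,d=arm.camera(n); cv2.imwrite(f"pics/{n}12.png",pic)
    for q in["pot_green_white","pot_green_black","pot_blue_white","pot_blue_black","pot_ochre","brush","mixing_cup"]:
        r=arm.silhouettes(q,n)
        for e in r[:2]:
            c=cloud(n,e["pixels"],d)
            if len(c)==0: continue
            zt=np.percentile(c[:,2],95); t=c[c[:,2]>zt-.006]
            rc=cv2.minAreaRect((t[:,:2]*1000).astype(np.float32)); print(n,q,round(e["score"],2),"top",zt.round(4),np.round(rc[0]),np.round(rc[1]),round(rc[2]))
E
```

```text
time: 40.95
position: [0.4091, -0.0204, 0.1401]
eef_rot: [0.707, -0.707, -0.027, 0.026]
ft_force: [0.5, -0.6, 0.1]
opening: 0.05
time: 41.45
position: [0.4203, -0.172, 0.1393]
eef_rot: [0.707, -0.707, -0.026, 0.024]
ft_force: [-0.0, 1.4, -0.3]
opening: 0.0498
41.45 [ 420.32440057 -172.03089175  139.32916802] 0.04983924019138314
top pot_green_white 0.69 top 0.0542 [620. 297.] [43. 45.] 0
top pot_green_black 0.61 top 0.0539 [631. 215.] [44. 43.] 47
top pot_blue_white 0.75 top 0.0543 [ 619. -284.] [41. 41.] 3
top pot_blue_white 0.54 top 0.0896 [455. 237.] [72. 71.] 46
top pot_blue_black 0.85 top 0.0538 [ 618. -201.] [43. 46.] 46
top pot_blue_black 0.73 top 0.0541 [ 620. -284.] [44. 42.] 2
top pot_ochre 0.75 top 0.05 [433. 362.] [39. 45.] 2
top brush 0.69 top 0.0199 [628.  -6.] [ 35. 146.] 0
top mixing_cup 0.75 top 0.0898 [455. 237.] [72. 72.] 28
top mixing_cup 0.17 top 0.0141 [643. 266.] [138. 191.] 9
scene pot_green_white 0.73 top 0.0526 [623. 298.] [46. 43.] 62
scene pot_green_white 0.52 top 0.0526 [ 621. -200.] [42. 44.] 10
scene pot_green_black 0.56 top 0.0528 [635. 216.] [46. 44.] 62
scene pot_blue_white 0.87 top 0.0517 [ 629. -265.] [86. 43.] 72
scene pot_blue_black 0.89 top 0.0474 [ 362. -247.] [44. 44.] 89
scene pot_blue_black 0.69 top 0.0525 [ 621. -200.] [43. 44.] 10
scene pot_ochre 0.56 top 0.0486 [436. 364.] [45. 44.] 25
scene pot_ochre 0.47 top 0.0186 [630.  -6.] [ 37. 151.] 2
scene brush 0.75 top 0.0186 [630.  -6.] [ 37. 151.] 2
scene mixing_cup 0.58 top 0.0885 [458. 239.] [73. 70.] 45
```

View pics/top12.png

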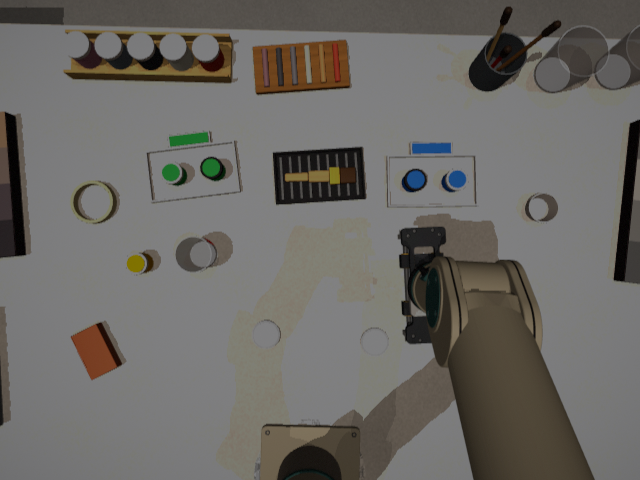

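View pics/scene12.png

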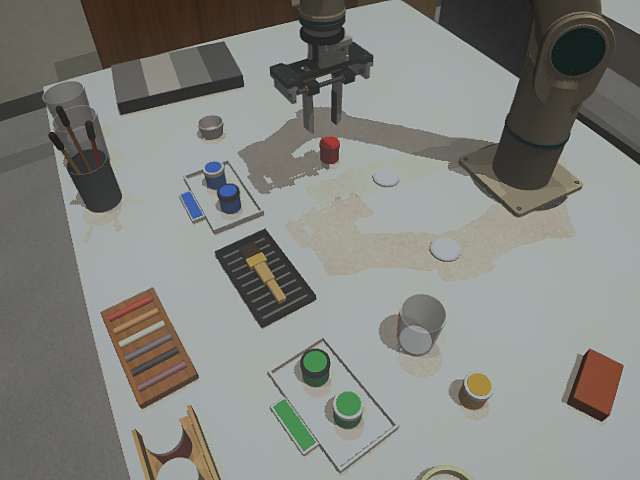

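The pictures show all pots upright in their own trays with tops at about 53 mm, and the brush flat in the black tray with its top at about 18 mm. The ochre pot, cup and red look-alike have not moved, and the gripper is clear.

```bash
python3 -m handwheel '50 0 0 0 0 0 0;50 0 0 0 0 0 0;50 0 0 0 0 0 0'; python3 -c "
from bench import arm
print(arm.hand_in())"
```

```text
time: 42.5
position: [0.4186, -0.1702, 0.1397]
eef_rot: [0.707, -0.707, -0.027, 0.026]
ft_force: [0.1, -0.8, -0.6]
opening: 0.0499
the job is handed in; nothing more can be done
None
```

I put both green pots in the green-tab tray, then both blue pots in the blue-tab tray, then laid the brush flat in the black tray, and handed in at about 42.5 s.

- **Last checks, both cameras:** All four pots stand upright with their tops at about 52–54 mm, as expected for a 48 mm pot on the 4 mm tray floor. The brush is flat with its top at about 19 mm. The ochre pot, the mixing cup and the red look-alike are within about 1 mm of where they were, and the gripper was clear of everything.
- **What went wrong:** The first brush grasp closed on nothing. The depth picture showed the real finger tips about 18 mm above the reported TCP. The second grasp, that much lower, held at 23.7 mm. The pots were therefore gripped higher on their sides than planned, but each was set down on light contact of a few newtons.
- **Checks that disagreed:** In the last scene picture the networks confused some things: pot_blue_black matched the red look-alike best, and one pot_ochre report was the brush. I went by the pictures for those.

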